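# Lock the handcart's tow pin with a sprung-loop lock pin

### The arm

A 7-joint arm with a two-finger parallel gripper is mounted at the origin on the work surface. World frame = base frame: x ahead of the robot, y to its left, z up, the work surface at z = 0. Lengths are in m, angles in degrees, forces in N, time in s.
With the tool pointing down it reaches from about 0.4 to 0.85 m from the base axis. Payload 10.4 kg.
Tool frame: the origin (TCP) lies on the centre line of the jaws, within the pads' length; the fingertips stand 22 mm ahead of it and the grasp point (between the pads) lies 3 mm ahead of it; z points along the fingers, y is the line along which they close (so a half turn about z gives the same grasp; the last joint's range is limited). The gripper opens to 87 mm and grips with 3 to 60 N. Pads are 19 mm wide; open, the fingers measure 117 mm over their backs; the gripper's body (75 mm by 190 mm) begins 51 mm behind the grasp point.
Start: joints at [66.543, 19.034, -3.707, 83.658, 1.238, 77.344, -5.071], TCP at [0.236, -0.579, 0.245] pointing down, gripper open.
Joint ranges: [-148.97, 148.97], [-28.65, 121.19], [-84.17, 76.75], [9.2, 138.47], [-72.65, 252.65], [3.7, 117.97], [-149.18, 149.18]. Speed limits (degrees/s): [127.2, 127.2, 159.86, 159.86, 180, 180, 180].

### API

Orientations are given as a 3x3 rotation matrix whose columns are the frame's x, y, z axes.
In Python, from plant import bot, grab_frame, camera_params gives the robot as it stands.
- The arm moves only by the tool carry_out, never from a script. Its arguments are lists of equal length, an entry for each row: "offset": the shift along the world's x, y, z in m, a list of three; "turn": the turn, a rotation vector about the world's x, y, z in degrees, a list of three. A call has 1 to 5 rows; each row shifts and turns the commanded pose from where the row before left it; what a row does not reach is not made up. A row lasts 1/10 s, in which the tool goes at most 50 mm and 8.59 degrees, less where a joint would pass 70% of its speed; a pose out of reach is approached as far as the arm can. A call with a gripper value outside its range is refused whole. "gripper" is the closure, from 0 (fully open) to 1 (shut), set as the call begins (left out, the last holds). The fingers move at their own pace and stop on an object; "force" is the grip in N (left out, the last holds). Time passes only in rows, so rows that do not move let the fingers close. It gives the time, the measured TCP pose, the force, the opening and the grip force at its end, in the units of the state.
- bot.sense(): the state, without advancing time (a new reading comes with each control period).
- grab_frame(name): name is "scene" or "top"; returns the picture (384x512x3 uint8, red, green, blue); there is no depth.
- camera_params(name): a dict with "K" (3x3 intrinsics, pixels), "R" (3x3) and "t" (3): a world point X has camera coordinates R X + t. Camera axes: x right, y down, z forward; pixel columns grow to the right and rows downward; lengths in m; the calibration is good to about 2 mm. A picture is of the moment at which its call begins. camera_params takes no time and is no camera call.
- bot.job_done(): hands the job in; it is judged then, once.
The state is a dict: "time": time; "joint_pos": joint angles; "joint_vel": joint speeds; "tau": joint torques, N m; "position": TCP position; "ee_rot": TCP orientation; "ft_force": force on the tool from outside, world axes, zero at the start; "moment": the same for the moment, N m; "grip_width": opening from 0.0 (shut) to 1.0 (fully open); "gripper_force": force on a finger pad.
Only numpy, scipy, OpenCV 4.12 (cv2) and the standard library are available. Lean on these libraries where they do the work, as an engineer would, in place of code of your own. Each camera call takes 0.05 s, during which the arm holds its last target. There are 200 camera calls.

### The job

Take the yellow-handled lock pin from its wooden cradle and push it through the cross hole at the top of the upright tow pin, fully home against its shoulder. Then flip its sprung yellow wire loop over to the far side, stretch it over the pin's end and let it snap into the notch there. Leave the mug, the glass and the bottle where they stand.

Things in the scene. Friction and masses are not known exactly. Their poses are not given: they have to be found in the camera images.
- hitch: Fixed hitch: upright steel tow pin on a base plate, with a red drawbar stub along +x. Origin under the tow pin, on the table. Its head is 36 mm wide (x), 40 mm thick (y), 98 to 142 mm above the table, on a round post 36 mm thick. Nothing else of it is higher than 60 mm.
- hole_mouth (a point): Centre of the mouth of the cross hole in the tow pin's head, 120 mm above the table. Axes: y points level into the hole (the way the lock pin goes in), z up. The hole is rectangular, 21.8 mm wide (x), 25.8 mm high (z), and runs right through (40 mm).
- cradle: Fixed wooden rest in which the lock pin starts. Origin on the table, under the pin's shoulder face; x along the pin. Base 10 mm thick; its block under the shank has cheeks 8 mm high standing 1.5 mm either side of the shank, so lift the pin straight out. Nothing stands beside or under the handle.
- pin_grip (a point): Centre of the lock pin's yellow handle, 57 mm above the table at the start. The pin weighs about 0.35 kg with its loop. Axes: x along the pin to its free end, y across, z up at the start. Handle 41 mm long, 22 mm wide (y), 24 mm high (z). Behind it a dark hinge block, from -20 to -36 mm along x.
- pin_shoulder (a point): Point on the pin's axis in the front face of its 36 x 36 x 7 mm shoulder plate, 28 mm ahead of pin_grip; same axes. At hole_mouth when fully home. From here: shank 20 mm wide, 24 mm high, to x = 82 mm, then an upper and a lower lip, 17 mm wide, to 90 mm; outside height over the lips 22 mm; between them an open cross notch 13 mm high, floor at 82 mm.
- bail_bar (a point): Middle of the cross bar at the far end of the pin's wire loop: round yellow wire 8 mm thick, straight for 84 mm across the pin (42 mm to either side). Inside width of the loop 96 mm. The bar is 140 mm from the hinge axis when not stretched. Fingers that pinch its middle will strike the shank when it comes down: pinch it about 30 mm to one side.
- bail_hinge (a joint): Angle of the loop (rad). Hinge axis across the pin (pin y), on the pin's axis, 28 mm behind pin_grip. 0: loop folded straight back, away from the free end; pi/2: straight up (pin z); 3.14: flipped over, level round the pin, bar at the notch. Stops at -0.35 and 3.16. It stays where it is left (0.1 Nm). In the hole the pin droops by some 0.05 rad.
- bail (a joint): Stretch of the sprung loop (m), 0 to 0.020. It pulls back towards the hinge with about 3 N at 0 plus 0.8 N per mm. To pass the upper lip of the pin's end with the loop flipped over, the bar must be stretched by 10 mm or more; let go level with the notch it pulls in and rests on the notch floor, at about 0.002.
- mug: White mug, 80 mm across, 75 mm high, bystander; origin at the centre of its underside.
- glass: Drinking glass, 66 mm across, 110 mm high, bystander; origin at the centre of its underside.
- bottle: Green bottle, 66 mm across, 210 mm high, bystander; origin at the centre of its underside.

How it is judged (in metres and radians):
On the way, in this order (a step that is already met when the one before it is completed fails the run):
1. the lock pin is fully home in the cross hole, its loop not yet flipped over (y of pin_shoulder in the frame of hole_mouth above -0.004 m and distance between pin_shoulder and hole_mouth below 0.007 m and angle between the x axis of pin_shoulder and the y axis of hole_mouth, either way round below 0.1 rad and value of joint bail_hinge below 2.8 rad), for 0.2 s.
2. the loop is snapped into the notch at the pin's end (value of joint bail_hinge above 3.09 rad and value of joint bail below 0.005 m), for 0.2 s.
At the end, for the whole second after the job is handed in: The lock pin is in the cross hole with its shoulder within 4 mm of the head's face (7 mm in all directions, 0.1 rad), and the loop is flipped over (above 3.09 rad) with its bar in the notch (stretch under 5 mm) (all of step 2 and y of pin_shoulder in the frame of hole_mouth above -0.004 m and distance between pin_shoulder and hole_mouth below 0.007 m and angle between the x axis of pin_shoulder and the y axis of hole_mouth, either way round below 0.1 rad); the robot touches nothing.
It fails at once if the mug, the glass or the bottle is pushed more than 30 mm or tipped over (distance of any of mug, glass, bottle from where it was at the start of the episode above 0.03 m or angle between any of mug, glass, bottle's own z axis and vertical above 0.5 rad).
It also fails if it takes over 72 s, if anything falls off the work surface, if the arm or the gripper's body presses on something with over 40 N, if the wrist force passes 120 N, or if a joint passes its speed limit or range.

## Working session

There is one attempt and no reset: what is moved stays moved. The work goes in short steps, Python scripts to look and compute and a tool call to move; the robot and the scene stay as the last step left them, time stands still between calls to the robot, and variables do not carry over. Pictures are saved under pics/ and viewed, at most 10 in all, crops included, and the job is handed in when it is done.

Besides the shell and the picture viewer there is one more tool, called after "Request:" in YAML: its name, and indented under it one key for each argument. carry_out: Moves the arm, as the interface text tells. Its arguments: {"type":"object","properties":{"offset":{"type":"array","items":{"type":"array","items":{"type":"number"}}},"turn":{"type":"array","items":{"type":"array","items":{"type":"number"}}},"gripper":{"type":"number"},"force":{"type":"number"}},"required":["offset","turn"]}

```bash
mkdir -p pics; cat > h.py <<'E'
import numpy as np, cv2
from plant import bot, grab_frame, camera_params
def snap(cam,name,crop=None,s=1):
    im=grab_frame(cam)[:,:,::-1]
    cv2.imwrite('pics/full_'+name,im)
    if crop: u0,v0,u1,v1=crop; im=im[v0:v1,u0:u1]
    cv2.imwrite('pics/'+name,cv2.resize(im,None,fx=s,fy=s,interpolation=cv2.INTER_CUBIC))
def onz(cam,uv,z):
    p=camera_params(cam);K,R,t=[np.array(p[k]) for k in('K','R','t')]
    c=-R.T@t; d=R.T@np.linalg.solve(K,[uv[0],uv[1],1.]); return c+d*(z-c[2])/d[2]
def proj(cam,X):
    p=camera_params(cam);K,R,t=[np.array(p[k]) for k in('K','R','t')]
    q=K@(R@np.array(X)+t); return q[:2]/q[2]
def tri(uv1,uv2):
    A=[]
    for cam,uv in(('scene',uv1),('top',uv2)):
        p=camera_params(cam);P=np.array(p['K'])@np.c_[np.array(p['R']),np.array(p['t'])]
        A+= [uv[0]*P[2]-P[0],uv[1]*P[2]-P[1]]
    v=np.linalg.svd(np.array(A))[2][-1]; return v[:3]/v[3]
E
python3 - <<'E'
from h import *
snap('top','t0.png',s=1.5); snap('scene','s0.png',s=1.5)
np.set_printoptions(precision=4,suppress=True)
for c in('top','scene'):
    p=camera_params(c);R=np.array(p['R']);print(c,-R.T@np.array(p['t']),R.tolist(),np.array(p['K']).tolist())
s=bot.sense();print(s['position'],s['ee_rot'],s['time'])
E
```

```text
top [ 0.3905 -0.016   1.1148] [[0.026356638366969304, -0.9995257246061343, -0.01592650195665514], [-0.9831645561778665, -0.023036931897577002, -0.18126432424590694], [0.18081145729618928, 0.0204358904706632, -0.9833054415038595]] [[362.3177892739483, 0.0, 260.6876606743053], [0.0, 362.3177892739483, 191.57418348808528], [0.0, 0.0, 1.0]]
scene [1.2775 0.1709 0.8492] [[-0.2183906308824196, 0.9758030289356228, -0.01067619140158569], [0.7043589290521225, 0.1500489377357638, -0.6938038738353339], [-0.6754139703969158, -0.15904013645754156, -0.720084858602263]] [[351.88095003601705, 0.0, 257.75237865877415], [0.0, 351.88095003601705, 190.1290945773304], [0.0, 0.0, 1.0]]
[ 0.2356 -0.5786  0.2439] [[ 0.9261  0.3772 -0.0005]
 [ 0.3772 -0.9261  0.0011]
 [-0.0001 -0.0012 -1.    ]] 0.1
```

View pics/t0.png

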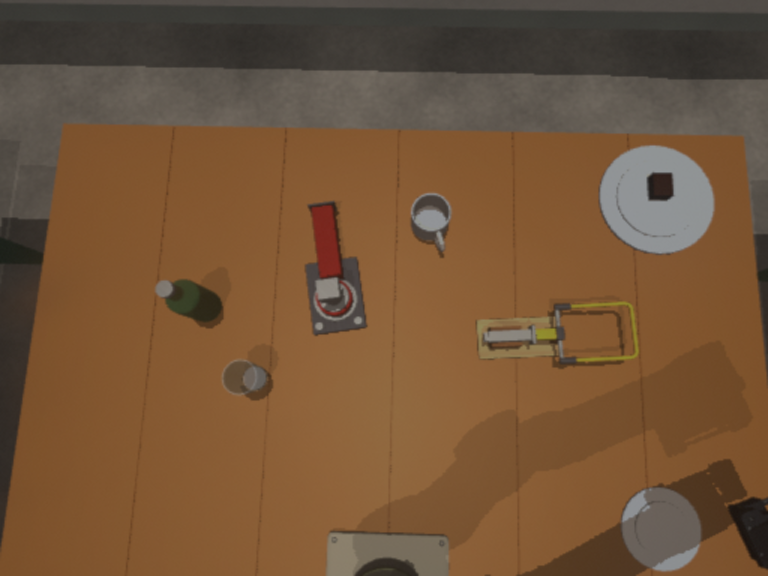

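View pics/s0.png

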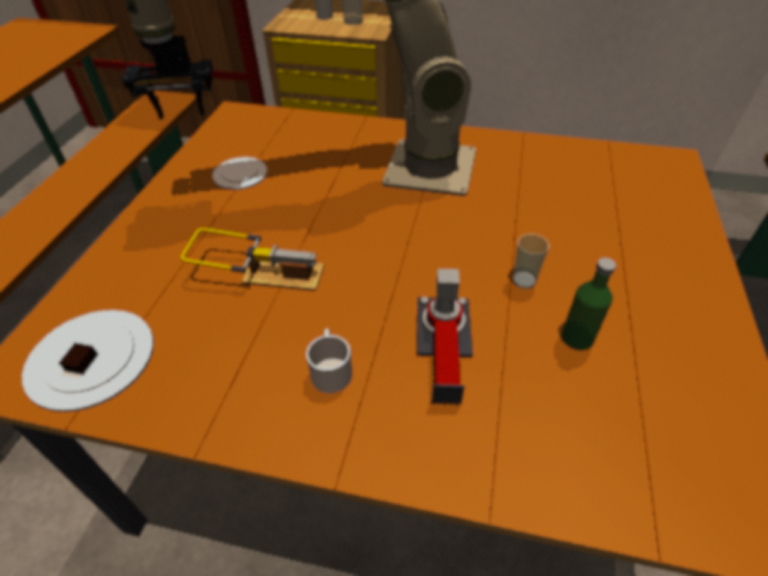

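```bash
python3 - <<'E'
from h import *
a=cv2.imread('pics/full_t0.png');b=cv2.imread('pics/full_s0.png')
def c(im,u0,v0,w,h,s): return cv2.resize(im[v0:v0+h,u0:u0+w],None,fx=s,fy=s,interpolation=cv2.INTER_CUBIC)
L=c(a,190,160,65,70,6);R=c(a,310,190,125,70,3.2)
top=np.zeros((300,780,3),np.uint8)
# top pic: pin crop x6; hitch
p1=c(a,310,190,130,60,6); cv2.imwrite('pics/c1.png',p1)
h1=c(a,195,160,60,70,6.5);h2=c(b,265,165,60,70,6.5)
cv2.imwrite('pics/c2.png',np.hstack([h1,h2]))
cv2.imwrite('pics/c3.png',c(b,110,140,120,60,6))
E
```

```text
(no output)
```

View pics/c1.png

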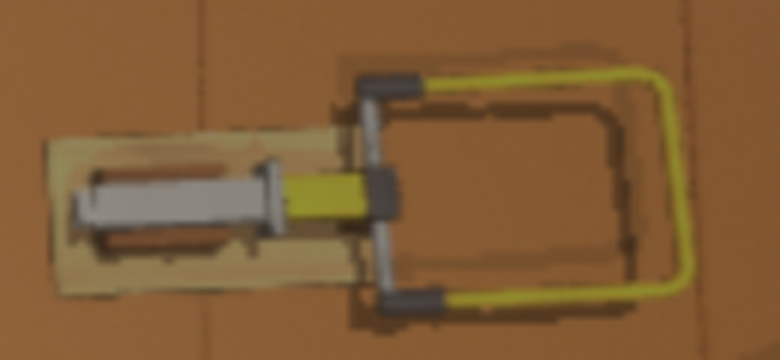

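View pics/c2.png

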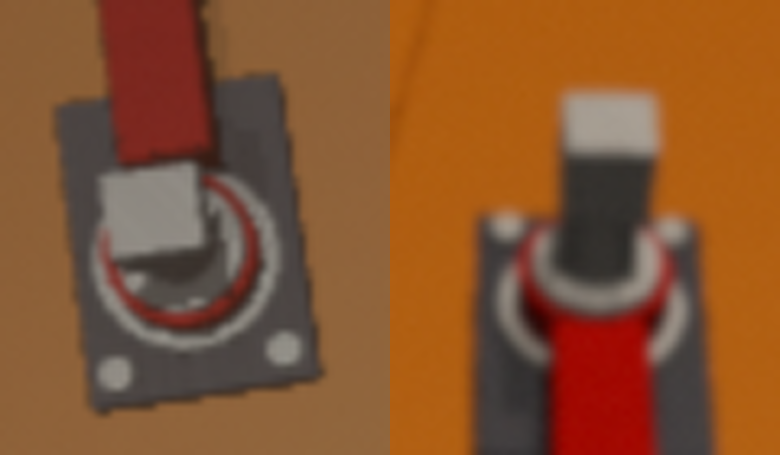

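View pics/c3.png

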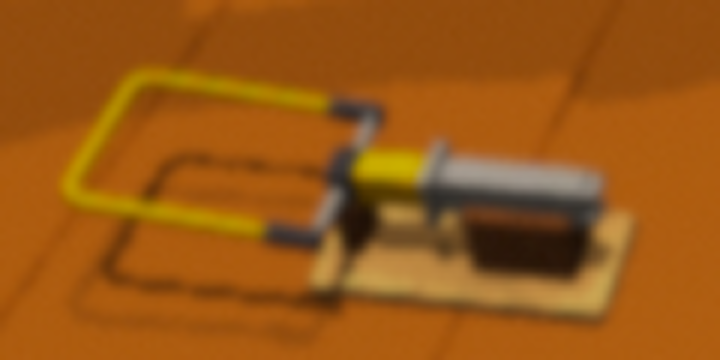

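```bash
python3 - <<'E'
from h import *
np.set_printoptions(precision=4,suppress=True)
def m(cam,pts,u0,v0,s,z):
    return np.array([onz(cam,((u+.5)/s-.5+u0,(v+.5)/s-.5+v0),z) for u,v in pts])
print('head top');H=m('top',[(100,178),(197,163),(205,246),(112,262)],195,160,6.5,.142);print(H,H.mean(0))
H=m('scene',[(175,92),(270,95),(265,155),(175,150)],265,165,6.5,.142);print(H,H.mean(0))
print('base plate');B=m('top',[(57,106),(275,75),(322,376),(95,410)],195,160,6.5,.01);print(B)
print('pin');P=m('top',[(82,206),(262,199),(326,196)],310,190,6,.069);print(P)
print('hinge');print(m('top',[(370,98),(388,290),(380,193)],310,190,6,.057))
for z in(.057,.08,.1):print('bar',z,m('top',[(661,90),(686,275)],310,190,6,z)[:,:2].tolist())
f=lambda p,u0,v0,s:((p[0]+.5)/s-.5+u0,(p[1]+.5)/s-.5+v0)
for n,a,b in(('bar outer corners',(68,190),(688,283)),('corner2',(135,75),(655,75)),('handle top end/hinge block',(355,160),(367,196)),('tip top',(600,178),(80,207))):
    print(n,tri(f(a,110,140,6),f(b,310,190,6)))
print('rough mug glass bottle', onz('top',(286,147),0),onz('top',(170,252),0.0),onz('top',(136,207),0.0))
E
```

```text
head top
[[0.579  0.1437 0.142 ]
 [0.5864 0.103  0.142 ]
 [0.551  0.0981 0.142 ]
 [0.5432 0.1368 0.142 ]] [0.5649 0.1204 0.142 ]
[[0.5496 0.0997 0.142 ]
 [0.5427 0.141  0.142 ]
 [0.58   0.1435 0.142 ]
 [0.5851 0.1052 0.142 ]] [0.5643 0.1223 0.142 ]
base plate
[[0.6394 0.188  0.01  ]
 [0.6571 0.0834 0.01  ]
 [0.512  0.0556 0.01  ]
 [0.4933 0.162  0.01  ]]
pin
[[ 0.4923 -0.1769  0.069 ]
 [ 0.4978 -0.263   0.069 ]
 [ 0.5    -0.2936  0.069 ]]
hinge
[[ 0.5498 -0.3194  0.057 ]
 [ 0.4567 -0.3253  0.057 ]
 [ 0.5034 -0.3229  0.057 ]]
bar 0.057 [[0.5571852151833039, -0.46083627693908774], [0.4675126307236276, -0.4680361818556251]]
bar 0.08 [[0.553560763324308, -0.45116386417351106], [0.4658379291476901, -0.4582072216153259]]
bar 0.1 [[0.5504090660556161, -0.442753070464314], [0.4643816669077445, -0.4496602996672396]]
bar outer corners [ 0.4744 -0.5135 -0.0192]
corner2 [ 0.5451 -0.4091  0.1531]
handle top end/hinge block [ 0.5005 -0.3131  0.0694]
tip top [ 0.4912 -0.1747  0.0741]
rough mug glass bottle [ 0.7423 -0.0699  0.    ] [0.4018 0.2786 0.    ] [0.5374 0.3951 0.    ]
```

Request:
carry_out:
  offset:
    - [0.0265,0.0285,0]
    - [0.0265,0.0285,0]
    - [0.0265,0.0285,0]
    - [0.0265,0.0285,0]
    - [0.0265,0.0285,0]
  turn:
    - [0,0,7.2]
    - [0,0,7.2]
    - [0,0,7.2]
    - [0,0,7.2]
    - [0,0,7.2]
  gripper: 0

```text
time: 0.6
position: [0.369, -0.4349, 0.2443]
ee_rot: [[0.523, 0.852, -0.0], [0.852, -0.523, 0.0], [0.0, -0.0, -1.0]]
ft_force: [0.5, 0.1, -0.1]
grip_width: 1.002
gripper_force: 0.0
```

Request:
carry_out:
  offset:
    - [0.0265,0.0285,0]
    - [0.0265,0.0285,0]
    - [0.0265,0.0285,0]
    - [0.0265,0.0285,0]
    - [0.0265,0.0285,-0.04]
  turn:
    - [0,0,7.2]
    - [0,0,7.2]
    - [0,0,7.2]
    - [0,0,7.2]
    - [0,0,7.0]

```text
time: 1.1
position: [0.5013, -0.2961, 0.2125]
ee_rot: [[-0.075, 0.997, 0.007], [0.997, 0.075, -0.004], [-0.004, 0.007, -1.0]]
ft_force: [-0.1, -0.6, 0.1]
grip_width: 1.002
gripper_force: 0.0
```

Request:
carry_out:
  offset:
    - [0,0,-0.04]
    - [0,0,-0.03]
    - [0,0,0]
    - [0,0,0]
    - [0,0,0]
  turn:
    - [0,0,0]
    - [0,0,0]
    - [0,0,0]
    - [0,0,0]
    - [0,0,0]

```text
time: 1.6
position: [0.4989, -0.2975, 0.1408]
ee_rot: [[-0.069, 0.998, 0.002], [0.998, 0.069, -0.001], [-0.002, 0.002, -1.0]]
ft_force: [-0.1, 0.2, -0.0]
grip_width: 0.999
gripper_force: 0.0
```

Request:
carry_out:
  offset:
    - [0.0015,0.0035,-0.03]
    - [0,0,-0.025]
    - [0,0,-0.02]
    - [0,0,-0.006]
    - [0,0,0]
  turn:
    - [0,0,0]
    - [0,0,0]
    - [0,0,0]
    - [0,0,0]
    - [0,0,0]

```text
time: 2.1
position: [0.4998, -0.2936, 0.0585]
ee_rot: [[-0.069, 0.998, 0.001], [0.998, 0.069, -0.0], [-0.0, 0.001, -1.0]]
ft_force: [-0.7, 0.4, 0.8]
grip_width: 1.001
gripper_force: 0.0
```

```bash
python3 - <<'E'
from h import *
s=bot.sense();print(s['position'],s['ft_force'])
snap('top','t1.png',(320,180,440,270),6)
E
```

```text
[ 0.49982721 -0.29364923  0.05848964] [-0.6971682  0.4313051  0.7915855]
```

View pics/t1.png

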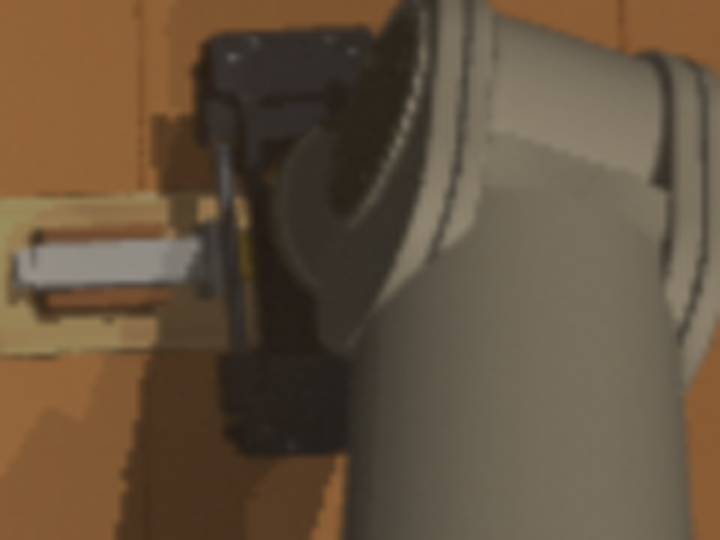

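The gripper straddles the yellow handle (seen at about px 245,260 in the crop) just behind the shoulder. I'll close it now.

Request:
carry_out:
  offset:
    - [0,0,0]
    - [0,0,0]
    - [0,0,0]
    - [0,0,0]
    - [0,0,0]
  turn:
    - [0,0,0]
    - [0,0,0]
    - [0,0,0]
    - [0,0,0]
    - [0,0,0]
  gripper: 1
  force: 55

```text
time: 2.65
position: [0.4996, -0.2933, 0.0579]
ee_rot: [[-0.069, 0.998, 0.0], [0.998, 0.069, -0.0], [-0.0, 0.0, -1.0]]
ft_force: [-0.4, 0.8, -0.1]
grip_width: 0.633
gripper_force: 0.0
```

Request:
carry_out:
  offset:
    - [0,0,0]
    - [0,0,0]
    - [0,0,0]
    - [0,0,0.005]
    - [0,0,0.01]
  turn:
    - [0,0,0]
    - [0,0,0]
    - [0,0,0]
    - [0,0,0]
    - [0,0,0]

```text
time: 3.15
position: [0.4988, -0.2929, 0.0724]
ee_rot: [[-0.069, 0.998, -0.002], [0.998, 0.069, 0.001], [0.001, -0.002, -1.0]]
ft_force: [-0.3, -0.2, -3.3]
grip_width: 0.247
gripper_force: 55.0
```

Request:
carry_out:
  offset:
    - [0,0,0.02]
    - [0,0,0.03]
    - [0,0,0.03]
    - [0,0,0.02]
    - [0,0,0]
  turn:
    - [0,0,0]
    - [0,0,0]
    - [0,0,0]
    - [0,0,0]
    - [0,0,0]

```text
time: 3.65
position: [0.5009, -0.2939, 0.1762]
ee_rot: [[-0.069, 0.998, 0.005], [0.998, 0.069, -0.003], [-0.003, 0.004, -1.0]]
ft_force: [0.4, -0.5, -2.9]
grip_width: 0.25
gripper_force: 55.0
```

Request:
carry_out:
  offset:
    - [0.01,0.025,0]
    - [0.012,0.034,0]
    - [0.012,0.035,0]
    - [0.012,0.035,0]
    - [0.012,0.035,0]
  turn:
    - [0,0,0.8]
    - [0,0,0.8]
    - [0,0,0.8]
    - [0,0,0.8]
    - [0,0,0.8]

```text
time: 4.15
position: [0.5571, -0.1278, 0.1714]
ee_rot: [[-0.139, 0.99, -0.002], [0.99, 0.139, 0.0], [0.001, -0.002, -1.0]]
ft_force: [0.7, 0.2, -4.1]
grip_width: 0.247
gripper_force: 55.0
```

Request:
carry_out:
  offset:
    - [0.012,0.035,0]
    - [0.012,0.035,0]
    - [0.0096,0.0277,0]
    - [0,0,-0.02]
    - [0,0,-0.02]
  turn:
    - [0,0,0.8]
    - [0,0,0.8]
    - [0,0,0.7]
    - [0,0,0]
    - [0,0,0]

```text
time: 4.65
position: [0.5909, -0.0301, 0.1313]
ee_rot: [[-0.181, 0.984, -0.0], [0.984, 0.181, 0.001], [0.001, -0.0, -1.0]]
ft_force: [-0.1, -0.6, -2.7]
grip_width: 0.248
gripper_force: 55.0
```

Request:
carry_out:
  offset:
    - [0,0,-0.015]
    - [0,0,0]
    - [0,0,0]
    - [0,0,0]
    - [0,0,0]
  turn:
    - [0,0,0]
    - [0,0,0]
    - [0,0,0]
    - [0,0,0]
    - [0,0,0]

```text
time: 5.15
position: [0.5917, -0.0317, 0.1187]
ee_rot: [[-0.178, 0.984, 0.002], [0.984, 0.178, -0.0], [-0.0, 0.002, -1.0]]
ft_force: [-0.8, -0.1, -2.8]
grip_width: 0.252
gripper_force: 55.0
```

```bash
python3 - <<'E'
from h import *
snap('top','t2.png'); snap('scene','s2.png')
a=cv2.imread('pics/full_t2.png');b=cv2.imread('pics/full_s2.png')
def c(im,u0,v0,w,h,s): return cv2.resize(im[v0:v0+h,u0:u0+w],None,fx=s,fy=s,interpolation=cv2.INTER_CUBIC)
cv2.imwrite('pics/c4.png',np.vstack([c(a,200,170,100,45,8)[:300],c(b,215,165,100,45,8)[:300]]))
s=bot.sense();print(s['position'],s['ee_rot'],s['ft_force'],s['moment'])
E
```

```text
[ 0.59150157 -0.03166555  0.11845488] [[-1.78006497e-01  9.84028547e-01  1.22678285e-03]
 [ 9.84029254e-01  1.78006776e-01 -1.21241327e-04]
 [-3.37680587e-04  1.18560846e-03 -9.99999240e-01]] [-0.0296353  -0.8019596  -3.16607798] [ 0.03632109 -0.0491847   0.01612985]
```

View pics/c4.png

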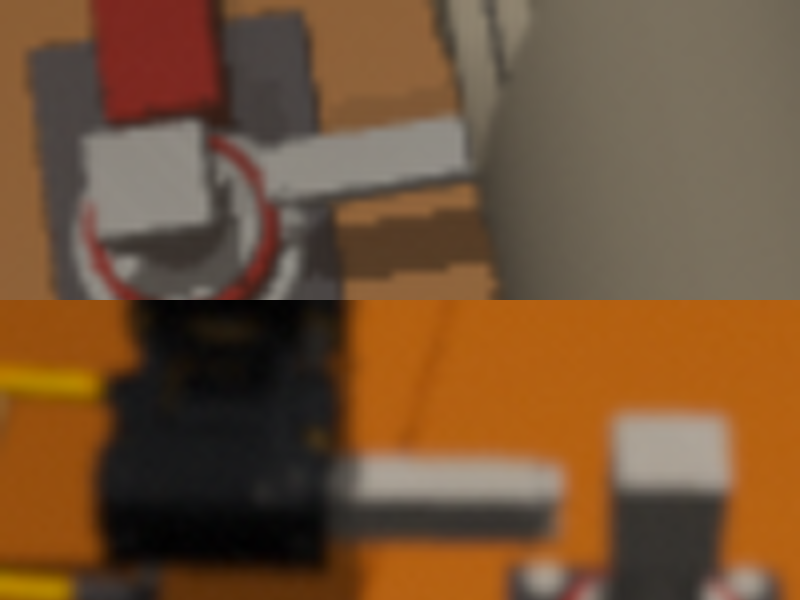

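```bash
python3 - <<'E'
from h import *
np.set_printoptions(precision=4,suppress=True)
def m(cam,pts,u0,v0,s,z):
    return np.array([onz(cam,((u+.5)/s-.5+u0,(v+.5)/s-.5+v0),z) for u,v in pts])
yaw=np.radians(10.3);ax=np.array([np.cos(yaw),np.sin(yaw)]);ay=np.array([-ax[1],ax[0]])
for cam,h,k,o in(('top',[(82,135),(204,118),(212,222),(98,240)],[(285,142),(465,117),(300,196),(465,173)],(200,170)),('scene',[(612,114),(730,118),(727,190),(612,187)],[(355,158),(562,168),(352,200),(558,206)],(215,165))):
    H=m(cam,h,*o,8,.142)[:,:2];S=m(cam,k,*o,8,.1305)[:,:2]
    c=H.mean(0);print(cam,c,'head edges deg',[np.degrees(np.arctan2(*(H[j]-H[i])[::-1])) for i,j in((0,1),(1,2),(2,3),(3,0))])
    print(' shank yaw',[np.degrees(np.arctan2(-d[0],d[1])) for d in(S[0]-S[1],S[2]-S[3])] if cam=='top' else [np.degrees(np.arctan2(-d[0],d[1])) for d in(S[1]-S[0],S[3]-S[2])])
    print(' shank in head frame (x,y)',[( float((p-c)@ax),float((p-c)@ay)) for p in S])
E
```

```text
top [0.5658 0.1204] head edges deg [np.float64(-80.57240227359262), np.float64(-173.15772317025827), np.float64(100.46602512211385), np.float64(11.450333887531158)]
 shank yaw [np.float64(9.39477957943376), np.float64(9.41322757616569)]
 shank in head frame (x,y) [(0.0077503638635322, -0.04712768788013633), (0.006755563346909352, -0.11008818596165823), (-0.011873366123656746, -0.04958650717571148), (-0.012763581126361978, -0.10710012447415189)]
scene [0.5649 0.1216] head edges deg [np.float64(99.19469226694984), np.float64(5.558023721349183), np.float64(-80.075479038888), np.float64(-171.14009803362114)]
 shank yaw [np.float64(8.108925529828175), np.float64(9.705398749425365)]
 shank in head frame (x,y) [(-0.005007180939498109, -0.11216345926886986), (-0.00216066780821692, -0.03776449191009218), (0.016053649471462924, -0.11242730217838859), (0.01681130834336147, -0.039421910399888314)]
```

```bash
cat > edge.py <<'E'
from h import *
def edges(img,p,q,n=60):
    """subpixel gradient peaks along the segment p->q: (u,v,strength)"""
    p,q=np.array(p,float),np.array(q,float);L=np.hypot(*(q-p));t=np.arange(0,L,.1)
    P=p+(q-p)*(t/L)[:,None]
    pr=cv2.remap(img.astype(np.float32),P[:,0].astype(np.float32)[None],P[:,1].astype(np.float32)[None],cv2.INTER_LINEAR)[0]
    g=np.abs(np.gradient(cv2.GaussianBlur(pr,(1,11),2),axis=0)).sum(1)
    from scipy.signal import find_peaks
    k,_=find_peaks(g,height=g.max()*.3)
    return [(*P[i].round(2),round(float(g[i]),1)) for i in k]
E
python3 - <<'E'
from edge import *
b=cv2.imread('pics/full_s2.png');a=cv2.imread('pics/full_t2.png')
for u in(264,270,276,282): print('scene shank col',u,[(float(v),s) for _,v,s in edges(b,(u,178),(u,200))])
for u in(294,298,302): print('scene head col',u,[(float(v),s) for _,v,s in edges(b,(u,172),(u,196))])
print('scene head row 183',[(float(v),s) for v,_,s in edges(b,(278,184),(312,184))])
for u in(240,246,252): print('top shank col',u,[(float(v),s) for _,v,s in edges(a,(u,176),(u,206))])
for u in(214,218,222): print('top head col',u,[(float(v),s) for _,v,s in edges(a,(u,178),(u,206))])
# predictions
yaw=np.radians(10.3);ex=np.array([np.cos(yaw),np.sin(yaw),0]);ey=np.array([-ex[1],ex[0],0]);ez=np.array([0,0,1.])
c=np.array([.5646,.1213,.142]);tcp=np.array([.5915,-.0317,.1185])
for n,P in(('head',[c+i*ex*.018+j*ey*.02 for i in(-1,1) for j in(-1,1)]),('shank top/bottom near tip',[tcp+ey*y+i*ex*.01+k*ez for k in(.011,-.013) for y in(.045,.108) for i in(-1,1)])):
    for cam in('scene','top'): print(n,cam,[tuple(proj(cam,p).round(1).tolist()) for p in P])
E
```

```text
scene shank col 264 [(183.6, 7.4), (189.5, 12.7), (194.6, 6.8)]
scene shank col 270 [(184.3, 6.4), (189.5, 11.8), (194.7, 6.9)]
scene shank col 276 [(184.3, 6.5), (189.5, 11.9), (194.7, 6.9)]
scene shank col 282 [(184.7, 6.4), (189.6, 9.5), (194.6, 5.6), (196.7, 6.0), (197.5, 6.3)]
scene head col 294 [(178.6, 7.0), (188.4, 11.2)]
scene head col 298 [(178.6, 7.1), (188.4, 11.4)]
scene head col 302 [(178.6, 7.3), (188.5, 12.5)]
scene head row 183 [(290.7, 7.0), (291.5, 7.4), (305.6, 7.0)]
top shank col 240 [(186.5, 11.4), (193.5, 15.9)]
top shank col 246 [(185.5, 10.1), (192.5, 12.9), (194.5, 7.2), (197.5, 7.7), (204.5, 8.9)]
top shank col 252 [(184.5, 10.2), (191.5, 13.6), (193.5, 7.5), (196.5, 8.3), (203.5, 8.7)]
top head col 214 [(185.6, 12.0), (199.3, 10.8), (201.5, 11.9), (203.6, 7.3)]
top head col 218 [(185.5, 17.0), (198.5, 14.7)]
top head col 222 [(184.5, 14.9), (197.6, 13.2), (203.5, 4.9)]
head scene [(291.0, 178.9), (305.0, 179.2), (291.3, 187.8), (305.6, 188.1)]
head top [(226.0, 197.6), (211.5, 199.8), (224.2, 184.8), (209.8, 187.0)]
shank top/bottom near tip scene [(259.5, 183.0), (259.3, 188.0), (281.3, 183.5), (281.4, 188.5), (259.6, 188.8), (259.4, 193.8), (281.0, 189.3), (281.1, 194.2)]
shank top/bottom near tip top [(258.4, 190.8), (257.3, 183.8), (235.9, 194.3), (234.9, 187.3), (258.6, 192.4), (257.6, 185.5), (236.6, 195.8), (235.6, 188.9)]
```

```bash
python3 - <<'E'
from edge import *
b=cv2.imread('pics/full_s0.png');a=cv2.imread('pics/full_t0.png')
yaw=np.radians(3.96);ex=np.array([np.cos(yaw),np.sin(yaw),0]);ey=np.array([-ex[1],ex[0],0])
g=np.array([.4990,-.2931,.057])
for y in(.055,.07,.085,.1):
    for cam,im in(('scene',b),('top',a)):
        pr=[proj(cam,g+ey*y+ex*i+np.array([0,0,k])) for i,k in((-.01,.012),(.01,.012),(.01,-.012))]
        u=pr[1][0]; lo,hi=min(p[1] for p in pr)-5,max(p[1] for p in pr)+5
        print(y,cam,'pred',[round(float(p[1]),1) for p in pr],'meas',[(float(v),s) for _,v,s in edges(im,(u,lo),(u,hi))])
E
```

```text
0.055 scene pred [166.4, 170.5, 175.8] meas [(165.73, 6.5), (170.63, 10.9), (176.53, 5.6)]
0.055 top pred [226.9, 220.0, 220.8] meas [(216.49, 4.8), (219.49, 12.6), (226.49, 14.6), (231.39, 6.3)]
0.07 scene pred [166.9, 171.0, 176.3] meas [(166.46, 6.6), (171.46, 11.5), (176.56, 4.3), (177.36, 4.1)]
0.07 top pred [227.2, 220.2, 221.1] meas [(219.52, 10.9), (226.52, 14.5), (231.62, 6.0)]
0.085 scene pred [167.3, 171.4, 176.7] meas [(166.58, 6.8), (171.48, 11.5), (177.48, 4.3)]
0.085 top pred [227.4, 220.4, 221.3] meas [(217.55, 6.0), (219.55, 8.2), (220.45, 7.8), (226.55, 11.9), (230.45, 5.6), (232.05, 7.0)]
0.1 scene pred [167.7, 171.8, 177.2] meas [(166.61, 5.8), (167.51, 6.3), (172.51, 10.6), (177.51, 4.5)]
0.1 top pred [227.6, 220.7, 221.5] meas [(217.48, 7.8), (220.48, 8.9), (226.58, 10.0), (227.48, 10.5), (228.48, 3.4), (230.48, 5.1), (232.18, 4.6)]
```

Request:
carry_out:
  offset:
    - [0,0,0.025]
    - [0,0,0.021]
    - [-0.0026,0.0197,0]
    - [-0.003,0.02,0]
    - [0,0,0]
  turn:
    - [0,0,0]
    - [0,0,0]
    - [0,0,0]
    - [0,0,0]
    - [0,0,0]

```text
time: 5.75
position: [0.5852, 0.0118, 0.1645]
ee_rot: [[-0.182, 0.983, 0.001], [0.983, 0.182, 0.002], [0.001, 0.001, -1.0]]
ft_force: [-0.3, -0.3, -3.3]
grip_width: 0.244
gripper_force: 55.0
```

Request:
carry_out:
  offset:
    - [0,0,0]
    - [0,0,0]
    - [0,0,0]
    - [0,0,-0.001]
    - [0,0,-0.001]
  turn:
    - [0,0,0]
    - [0,0,0]
    - [0,0,0]
    - [0,0,0]
    - [0,0,0]

```text
time: 6.25
position: [0.5856, 0.0078, 0.1616]
ee_rot: [[-0.178, 0.984, 0.0], [0.984, 0.178, 0.0], [0.0, 0.0, -1.0]]
ft_force: [1.2, -0.2, -3.2]
grip_width: 0.252
gripper_force: 55.0
```

Request:
carry_out:
  offset:
    - [0,0,-0.001]
    - [0,0,-0.001]
    - [0,0,0]
    - [0,0,0]
    - [0,0,0]
  turn:
    - [0,0,0]
    - [0,0,0]
    - [0,0,0]
    - [0,0,0]
    - [0,0,0]

```text
time: 6.75
position: [0.5856, 0.008, 0.1599]
ee_rot: [[-0.178, 0.984, 0.0], [0.984, 0.178, -0.0], [-0.0, 0.0, -1.0]]
ft_force: [0.7, -0.8, -1.8]
grip_width: 0.247
gripper_force: 55.0
```

Request:
carry_out:
  offset:
    - [0,0,0]
    - [0,0,0]
    - [0,0,0]
  turn:
    - [0,0,0]
    - [0,0,0]
    - [0,0,0]

```text
time: 7.05
position: [0.5856, 0.008, 0.1598]
ee_rot: [[-0.178, 0.984, 0.0], [0.984, 0.178, -0.0], [-0.0, 0.0, -1.0]]
ft_force: [0.4, -1.2, -1.4]
grip_width: 0.248
gripper_force: 55.0
```

Request:
carry_out:
  offset:
    - [0,0,-0.0005]
    - [0,0,0]
    - [0,0,0]
  turn:
    - [0,0,0]
    - [0,0,0]
    - [0,0,0]

```text
time: 7.35
position: [0.5856, 0.008, 0.1594]
ee_rot: [[-0.178, 0.984, 0.0], [0.984, 0.178, -0.0], [-0.0, 0.0, -1.0]]
ft_force: [-0.0, -1.0, 0.2]
grip_width: 0.252
gripper_force: 55.0
```

Request:
carry_out:
  offset:
    - [0,0,-0.0005]
    - [0,0,0]
    - [0,0,0]
  turn:
    - [0,0,0]
    - [0,0,0]
    - [0,0,0]

```text
time: 7.65
position: [0.5857, 0.008, 0.159]
ee_rot: [[-0.178, 0.984, 0.0], [0.984, 0.178, -0.0], [-0.0, 0.0, -1.0]]
ft_force: [-0.8, -2.7, 2.0]
grip_width: 0.252
gripper_force: 55.0
```

Request:
carry_out:
  offset:
    - [0,0,-0.0005]
    - [0,0,0]
    - [0,0,0]
  turn:
    - [0,0,0]
    - [0,0,0]
    - [0,0,0]

```text
time: 7.95
position: [0.5857, 0.008, 0.1584]
ee_rot: [[-0.178, 0.984, 0.0], [0.984, 0.178, -0.0], [-0.0, 0.0, -1.0]]
ft_force: [-0.4, -2.9, 3.8]
grip_width: 0.245
gripper_force: 55.0
```

Request:
carry_out:
  offset:
    - [0,0,0.008]
    - [0.0026,-0.0145,0]
    - [0.0027,-0.0148,0]
    - [0,0,-0.02]
    - [0,0,-0.018]
  turn:
    - [0,0,0]
    - [0,0,0]
    - [0,0,0]
    - [0,0,0]
    - [0,0,0]

```text
time: 8.45
position: [0.591, -0.0238, 0.1273]
ee_rot: [[-0.176, 0.984, 0.0], [0.984, 0.176, -0.001], [-0.001, -0.0, -1.0]]
ft_force: [-0.0, -0.5, -3.6]
grip_width: 0.248
gripper_force: 55.0
```

Request:
carry_out:
  offset:
    - [0,0,0]
    - [0,0,0]
    - [0,0,0]
    - [0,0,0]
  turn:
    - [0,0,0]
    - [0,0,0]
    - [0,0,0]
    - [0,0,0]

```text
time: 8.85
position: [0.5914, -0.0213, 0.1292]
ee_rot: [[-0.178, 0.984, 0.002], [0.984, 0.178, -0.0], [-0.0, 0.001, -1.0]]
ft_force: [0.2, 0.6, -3.0]
grip_width: 0.247
gripper_force: 55.0
```

Request:
carry_out:
  offset:
    - [-0.0005,0,-0.003]
    - [0,0,0]
    - [0,0,0]
  turn:
    - [0,0,0]
    - [0,0,0]
    - [0,0,0]

```text
time: 9.15
position: [0.5903, -0.0212, 0.1253]
ee_rot: [[-0.178, 0.984, 0.0], [0.984, 0.178, -0.0], [-0.0, 0.0, -1.0]]
ft_force: [0.2, -0.0, -3.0]
grip_width: 0.247
gripper_force: 55.0
```

Request:
carry_out:
  offset:
    - [-0.0007,0.0039,0]
    - [-0.0007,0.0039,0]
    - [-0.0004,0.002,0]
    - [0,0,0]
  turn:
    - [0,0,0]
    - [0,0,0]
    - [0,0,0]
    - [0,0,0]

```text
time: 9.55
position: [0.5884, -0.0107, 0.1253]
ee_rot: [[-0.179, 0.984, 0.0], [0.984, 0.179, 0.0], [0.0, 0.0, -1.0]]
ft_force: [-0.3, -0.4, -3.2]
grip_width: 0.245
gripper_force: 55.0
```

Request:
carry_out:
  offset:
    - [-0.0004,0.002,0]
    - [-0.0004,0.002,0]
    - [0,0,0]
    - [0,0,0]
  turn:
    - [0,0,0]
    - [0,0,0]
    - [0,0,0]
    - [0,0,0]

```text
time: 9.95
position: [0.5877, -0.0074, 0.1252]
ee_rot: [[-0.178, 0.984, 0.0], [0.984, 0.178, 0.0], [-0.0, 0.0, -1.0]]
ft_force: [-1.0, 0.6, -4.3]
grip_width: 0.247
gripper_force: 55.0
```

Request:
carry_out:
  offset:
    - [0,0,0.0008]
    - [-0.0004,0.002,0]
    - [-0.0004,0.002,0]
    - [0,0,0]
    - [0,0,0]
  turn:
    - [0,0,0]
    - [0,0,0]
    - [0,0,0]
    - [0,0,0]
    - [0,0,0]

```text
time: 10.45
position: [0.5869, -0.0033, 0.1261]
ee_rot: [[-0.178, 0.984, 0.0], [0.984, 0.178, 0.0], [-0.0, 0.0, -1.0]]
ft_force: [0.4, -0.3, -3.1]
grip_width: 0.245
gripper_force: 55.0
```

Request:
carry_out:
  offset:
    - [-0.0004,0.002,0]
    - [-0.0004,0.002,0]
    - [0,0,0]
    - [0,0,0]
  turn:
    - [0,0,0]
    - [0,0,0]
    - [0,0,0]
    - [0,0,0]

```text
time: 10.85
position: [0.5861, 0.0007, 0.1261]
ee_rot: [[-0.178, 0.984, 0.0], [0.984, 0.178, 0.0], [0.0, 0.0, -1.0]]
ft_force: [0.8, 0.3, -3.2]
grip_width: 0.243
gripper_force: 55.0
```

Request:
carry_out:
  offset:
    - [-0.0007,0.0039,0]
    - [-0.0007,0.0039,0]
    - [-0.0007,0.0039,0]
    - [0,0,0]
    - [0,0,0]
  turn:
    - [0,0,0]
    - [0,0,0]
    - [0,0,0]
    - [0,0,0]
    - [0,0,0]

```text
time: 11.35
position: [0.584, 0.0124, 0.126]
ee_rot: [[-0.179, 0.984, 0.0], [0.984, 0.179, 0.0], [-0.0, 0.0, -1.0]]
ft_force: [0.1, 0.2, -2.6]
grip_width: 0.246
gripper_force: 55.0
```

Request:
carry_out:
  offset:
    - [-0.0007,0.0039,0]
    - [-0.0007,0.0039,0]
    - [-0.0007,0.0039,0]
    - [-0.0007,0.0039,0]
    - [0,0,0]
  turn:
    - [0,0,0]
    - [0,0,0]
    - [0,0,0]
    - [0,0,0]
    - [0,0,0]

```text
time: 11.85
position: [0.5811, 0.0289, 0.1261]
ee_rot: [[-0.179, 0.984, 0.0], [0.984, 0.179, 0.0], [0.0, 0.0, -1.0]]
ft_force: [-0.6, 0.3, -2.0]
grip_width: 0.253
gripper_force: 55.0
```

Request:
carry_out:
  offset:
    - [-0.0007,0.0039,0]
    - [-0.0007,0.0039,0]
    - [-0.0007,0.0039,0]
    - [-0.0007,0.0039,0]
    - [0,0,0]
  turn:
    - [0,0,0]
    - [0,0,0]
    - [0,0,0]
    - [0,0,0]
    - [0,0,0]

```text
time: 12.35
position: [0.5783, 0.0444, 0.1261]
ee_rot: [[-0.179, 0.984, 0.0], [0.984, 0.179, 0.0], [0.0, 0.0, -1.0]]
ft_force: [-0.8, -0.1, -2.7]
grip_width: 0.246
gripper_force: 55.0
```

Request:
carry_out:
  offset:
    - [-0.0009,0.0049,0]
    - [-0.0009,0.0049,0]
    - [-0.0009,0.0049,0]
    - [-0.0009,0.0049,0]
    - [-0.0009,0.0049,0]
  turn:
    - [0,0,0]
    - [0,0,0]
    - [0,0,0]
    - [0,0,0]
    - [0,0,0]

```text
time: 12.85
position: [0.5739, 0.0685, 0.1261]
ee_rot: [[-0.178, 0.984, 0.0], [0.984, 0.178, 0.0], [0.0, 0.0, -1.0]]
ft_force: [-0.1, -0.5, -3.7]
grip_width: 0.251
gripper_force: 55.0
```

Request:
carry_out:
  offset:
    - [-0.0004,0.002,0]
    - [-0.0004,0.002,0]
    - [0,0,0]
    - [0,0,0]
  turn:
    - [0,0,0]
    - [0,0,0]
    - [0,0,0]
    - [0,0,0]

```text
time: 13.25
position: [0.5732, 0.0719, 0.126]
ee_rot: [[-0.178, 0.984, 0.0], [0.984, 0.178, 0.0], [0.0, 0.0, -1.0]]
ft_force: [-0.7, -0.3, -3.4]
grip_width: 0.249
gripper_force: 55.0
```

Request:
carry_out:
  offset:
    - [-0.0004,0.002,0]
    - [-0.0002,0.001,0]
    - [0,0,0]
    - [0,0,0]
  turn:
    - [0,0,0]
    - [0,0,0]
    - [0,0,0]
    - [0,0,0]

```text
time: 13.65
position: [0.5727, 0.0743, 0.126]
ee_rot: [[-0.177, 0.984, 0.0], [0.984, 0.177, -0.001], [-0.001, 0.0, -1.0]]
ft_force: [1.4, -3.8, -2.5]
grip_width: 0.247
gripper_force: 55.0
```

Request:
carry_out:
  offset:
    - [-0.0002,0.001,0]
    - [0,0,0]
    - [0,0,0]
  turn:
    - [0,0,0]
    - [0,0,0]
    - [0,0,0]

```text
time: 13.95
position: [0.5726, 0.0744, 0.126]
ee_rot: [[-0.177, 0.984, 0.0], [0.984, 0.177, -0.002], [-0.002, -0.0, -1.0]]
ft_force: [1.7, -6.1, -2.7]
grip_width: 0.242
gripper_force: 55.0
```

Request:
carry_out:
  offset:
    - [-0.0002,0.001,0]
    - [0,0,0]
    - [0,0,0]
  turn:
    - [0,0,0]
    - [0,0,0]
    - [0,0,0]

```text
time: 14.25
position: [0.5726, 0.0744, 0.126]
ee_rot: [[-0.176, 0.984, 0.0], [0.984, 0.176, -0.003], [-0.003, -0.0, -1.0]]
ft_force: [2.1, -10.0, -2.1]
grip_width: 0.247
gripper_force: 55.0
```

Request:
carry_out:
  offset:
    - [0.0003,-0.0015,0]
    - [0,0,0]
    - [0,0,0]
    - [0,0,0]
    - [0,0,0]
  turn:
    - [0,0,0]
    - [0,0,0]
    - [0,0,0]
    - [0,0,0]
    - [0,0,0]
  gripper: 0.4

```text
time: 14.75
position: [0.5724, 0.0759, 0.1261]
ee_rot: [[-0.179, 0.984, 0.0], [0.984, 0.179, 0.0], [0.0, 0.0, -1.0]]
ft_force: [0.4, -0.4, 0.6]
grip_width: 0.572
gripper_force: 0.0
```

Request:
carry_out:
  offset:
    - [0,0,0]
    - [0,0,0.01]
    - [0,0,0.02]
    - [0,0,0.03]
    - [0,0,0.04]
  turn:
    - [0,0,0]
    - [0,0,0]
    - [0,0,0]
    - [0,0,0]
    - [0,0,0]

```text
time: 15.25
position: [0.5716, 0.0754, 0.2266]
ee_rot: [[-0.178, 0.984, -0.002], [0.984, 0.178, 0.0], [0.0, -0.002, -1.0]]
ft_force: [1.7, -0.4, 0.4]
grip_width: 0.598
gripper_force: 0.0
```

Request:
carry_out:
  offset:
    - [0,0,0.04]
    - [0.008,-0.045,0]
    - [0.008,-0.045,0]
    - [0.008,-0.045,0]
    - [0,0,0]
  turn:
    - [0,0,0]
    - [0,0,-7.5]
    - [0,0,-7.5]
    - [0,0,-7.5]
    - [0,0,-7.5]

```text
time: 15.75
position: [0.5967, -0.0679, 0.2663]
ee_rot: [[0.352, 0.936, 0.0], [0.936, -0.352, -0.003], [-0.003, 0.001, -1.0]]
ft_force: [-0.0, -0.0, -1.5]
grip_width: 0.602
gripper_force: 0.0
```

Request:
carry_out:
  offset:
    - [0,0,0]
    - [0,0,0]
    - [0,0,0]
    - [0,0,0]
    - [0,0,0]
  turn:
    - [0,0,-7.5]
    - [0,0,-7.5]
    - [0,0,-7.5]
    - [0,0,-7.5]
    - [0,0,-7.5]

```text
time: 16.25
position: [0.5964, -0.0593, 0.2669]
ee_rot: [[0.844, 0.537, 0.001], [0.537, -0.844, 0.0], [0.001, 0.0, -1.0]]
ft_force: [-0.4, 0.7, 0.7]
grip_width: 0.597
gripper_force: 0.0
```

```bash
python3 - <<'E'
from h import *
np.set_printoptions(precision=4,suppress=True)
s=bot.sense();print(s['time'],s['position'],s['ee_rot'],s['joint_pos'],s['grip_width'])
snap('top','t3.png'); snap('scene','s3.png')
a=cv2.imread('pics/full_t3.png');b=cv2.imread('pics/full_s3.png')
def c(im,u0,v0,w,h,s): return cv2.resize(im[v0:v0+h,u0:u0+w],None,fx=s,fy=s,interpolation=cv2.INTER_CUBIC)
cv2.imwrite('pics/c5.png',np.vstack([c(a,190,160,150,52,5.3),c(b,180,150,150,60,5.3)]))
E
```

```text
16.25 [ 0.5964 -0.0593  0.2669] [[ 0.8437  0.5368  0.0007]
 [ 0.5368 -0.8437  0.0002]
 [ 0.0007  0.0002 -1.    ]] [ 20.5013  16.8474 -23.7819  84.932    6.8154  79.6116 -61.1315] 0.5971398381761851
```

View pics/c5.png

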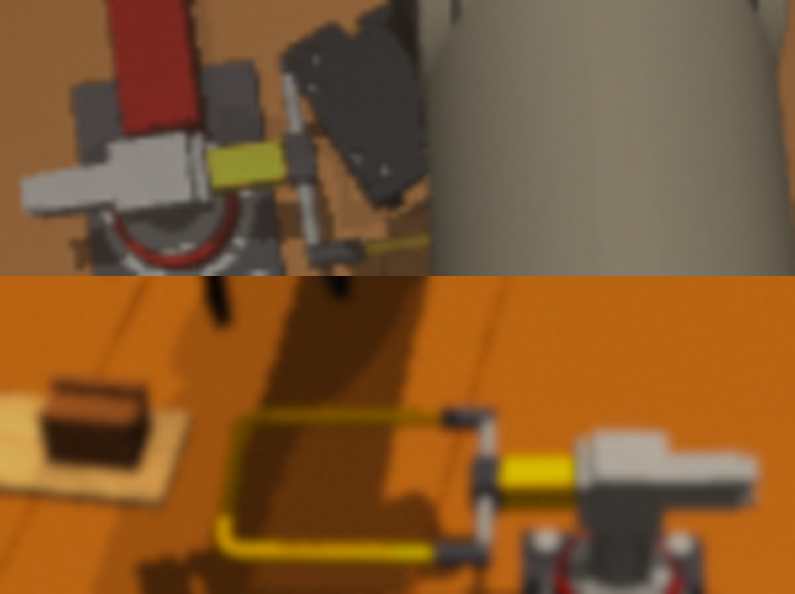

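```bash
python3 - <<'E'
from h import *
np.set_printoptions(precision=4,suppress=True)
yaw=np.radians(10.3);ex=np.array([np.cos(yaw),np.sin(yaw),0]);ey=np.array([-ex[1],ex[0],0]);ez=np.array([0,0,1.])
c=np.array([.565,.1215,0])
f=lambda u,v:(np.array([(u+.5)/5.3-.5+180,(v+.5)/5.3-.5+150])).round(1)
for th in(-.1,0,.1):
    h=c-.076*ey+.1166*ez; px=ey*np.cos(.045)+ez*np.sin(.045); pz=ez*np.cos(.045)-ey*np.sin(.045)
    B=h+.14*(-np.cos(th)*px+np.sin(th)*pz); print(th,B,proj('scene',B-.042*ex).round(1),proj('scene',B+.042*ex).round(1),'hinge',proj('scene',h-.045*ex).round(1),proj('scene',h+.045*ex).round(1))
print('meas bar ends',f(241,140),f(223,262),'hinge rod',f(487,140),f(485,270))
E
```

```text
-0.1 [ 0.6034 -0.0896  0.0964] [225.7 182.9] [222.7 203.6] hinge [271.5 178.4] [271.1 200.7]
0 [ 0.6036 -0.0909  0.1103] [224.9 179.6] [221.8 200.3] hinge [271.5 178.4] [271.1 200.7]
0.1 [ 0.6036 -0.0908  0.1243] [224.6 176.3] [221.4 197. ] hinge [271.5 178.4] [271.1 200.7]
meas bar ends [225.1 176. ] [221.7 199. ] hinge rod [271.5 176. ] [271.1 200.5]
```

Request:
carry_out:
  offset:
    - [0.0122,-0.0087,0]
    - [0.0122,-0.0087,0]
    - [0.0122,-0.0088,0]
    - [0,0,-0.03]
    - [0,0,-0.03]
  turn:
    - [0,0,-7.4]
    - [0,0,-7.4]
    - [0,0,-7.4]
    - [0,0,0]
    - [0,0,0]

```text
time: 16.85
position: [0.6338, -0.0859, 0.2064]
ee_rot: [[0.982, 0.187, 0.002], [0.187, -0.982, -0.0], [0.002, 0.0, -1.0]]
ft_force: [0.2, 0.3, -1.3]
grip_width: 0.599
gripper_force: 0.0
```

Request:
carry_out:
  offset:
    - [0,0,-0.03]
    - [0,0,0]
    - [0,0,0]
    - [0,0,0]
    - [0,0,0]
  turn:
    - [0,0,0]
    - [0,0,0]
    - [0,0,0]
    - [0,0,0]
    - [0,0,0]

```text
time: 17.35
position: [0.6339, -0.0857, 0.1781]
ee_rot: [[0.983, 0.184, 0.003], [0.184, -0.983, -0.0], [0.003, 0.001, -1.0]]
ft_force: [0.4, -0.0, 0.1]
grip_width: 0.6
gripper_force: 0.0
```

Request:
carry_out:
  offset:
    - [0,0,-0.025]
    - [0,0,-0.025]
    - [0,0,-0.013]
    - [0,0,0]
    - [0,0,0]
  turn:
    - [0,0,0]
    - [0,0,0]
    - [0,0,0]
    - [0,0,0]
    - [0,0,0]

```text
time: 17.85
position: [0.6336, -0.0857, 0.1142]
ee_rot: [[0.983, 0.183, 0.001], [0.183, -0.983, -0.0], [0.001, 0.0, -1.0]]
ft_force: [0.1, -0.7, 0.9]
grip_width: 0.599
gripper_force: 0.0
```

Request:
carry_out:
  offset:
    - [0,0,0]
    - [0,0,0]
    - [0,0,0]
    - [0,0,0]
    - [0,0,0]
  turn:
    - [0,0,0]
    - [0,0,0]
    - [0,0,0]
    - [0,0,0]
    - [0,0,0]
  gripper: 1
  force: 40

```text
time: 18.35
position: [0.6331, -0.0857, 0.1132]
ee_rot: [[0.983, 0.183, 0.0], [0.183, -0.983, -0.0], [0.0, 0.0, -1.0]]
ft_force: [-0.3, -0.2, 0.3]
grip_width: 0.227
gripper_force: 0.0
```

Request:
carry_out:
  offset:
    - [0,0,0]
    - [0,0,0]
    - [0,0,0]
    - [0,0,0]
    - [0,0,0]
  turn:
    - [0,0,0]
    - [0,0,0]
    - [0,0,0]
    - [0,0,0]
    - [0,0,0]

```text
time: 18.85
position: [0.6333, -0.0872, 0.1132]
ee_rot: [[0.983, 0.182, 0.001], [0.182, -0.983, -0.002], [0.001, 0.002, -1.0]]
ft_force: [2.3, -4.8, -0.5]
grip_width: 0.073
gripper_force: 39.5
```

```bash
python3 - <<'E'
from h import *
s=bot.sense();print(s['time'],s['position'].round(4),s['ft_force'].round(1),s['grip_width'],s['gripper_force'])
yaw=np.radians(10.3);ex=np.array([np.cos(yaw),np.sin(yaw),0]);ey=np.array([-ex[1],ex[0],0])
d=s['position']-np.array([.565,.1215,0]);print('head frame',d@ex,d@ey)
E
```

```text
18.85 [ 0.6333 -0.0872  0.1132] [ 2.3 -4.8 -0.5] 0.073301506387679 39.45179138914682
head frame 0.029883347745865273 -0.2175341605930673
```

```bash
python3 - <<'E'
import numpy as np
yaw=np.radians(10.3);ey=np.array([-np.sin(yaw),np.cos(yaw)])
ph=np.r_[-2.6,np.arange(3,164,8)];r=np.interp(ph,[-3,60,90,120,150,165],[.140,.140,.1415,.144,.153,.155])
y=-r*np.cos(np.radians(ph));z=r*np.sin(np.radians(ph))
for i in range(1,len(ph)):
    d=y[i]-y[i-1];print(i,ph[i],(d*ey).round(4).tolist(),round(z[i]-z[i-1],4))
E
```

```text
1 3.0 [-0.0, 0.0] 0.0137
2 11.0 [-0.0004, 0.0023] 0.0194
3 19.0 [-0.0009, 0.005] 0.0189
4 27.0 [-0.0014, 0.0075] 0.018
5 35.0 [-0.0018, 0.0099] 0.0167
6 43.0 [-0.0022, 0.0121] 0.0152
7 51.0 [-0.0026, 0.0141] 0.0133
8 59.0 [-0.0029, 0.0157] 0.0112
9 67.0 [-0.0031, 0.017] 0.0092
10 75.0 [-0.0033, 0.0181] 0.0068
11 83.0 [-0.0034, 0.0189] 0.0041
12 91.0 [-0.0035, 0.0194] 0.0015
13 99.0 [-0.0035, 0.0195] -0.0011
14 107.0 [-0.0035, 0.0192] -0.0038
15 115.0 [-0.0034, 0.0186] -0.0065
16 123.0 [-0.0033, 0.0179] -0.0086
17 131.0 [-0.0032, 0.0174] -0.0104
18 139.0 [-0.0029, 0.0161] -0.013
19 147.0 [-0.0026, 0.0143] -0.0154
20 155.0 [-0.0021, 0.0115] -0.0179
21 163.0 [-0.0016, 0.0086] -0.0197
```

Request:
carry_out:
  offset:
    - [0,0,0.0137]
    - [-0.0004,0.0023,0.0194]
    - [-0.0009,0.005,0.0189]
    - [0,0,0]
  turn:
    - [0,0,0]
    - [0,0,0]
    - [0,0,0]
    - [0,0,0]

```text
time: 19.25
position: [0.633, -0.0776, 0.1678]
ee_rot: [[0.983, 0.184, 0.004], [0.184, -0.983, -0.0], [0.004, 0.001, -1.0]]
ft_force: [0.3, -1.3, -0.6]
grip_width: 0.069
gripper_force: 39.8
```

Request:
carry_out:
  offset:
    - [-0.0014,0.0075,0.018]
    - [-0.0018,0.0099,0.0167]
    - [-0.0022,0.0121,0.0152]
    - [0,0,0]
    - [0,0,0]
  turn:
    - [0,0,0]
    - [0,0,0]
    - [0,0,0]
    - [0,0,0]
    - [0,0,0]

```text
time: 19.75
position: [0.6262, -0.0477, 0.2148]
ee_rot: [[0.983, 0.185, -0.0], [0.185, -0.983, 0.001], [0.0, -0.001, -1.0]]
ft_force: [-0.2, -0.7, -1.6]
grip_width: 0.063
gripper_force: 39.8
```

Request:
carry_out:
  offset:
    - [-0.0026,0.0141,0.0133]
    - [-0.0029,0.0157,0.0112]
    - [-0.0031,0.017,0.0092]
    - [-0.0033,0.0181,0.0068]
    - [-0.0034,0.0189,0.0041]
  turn:
    - [0,0,0]
    - [0,0,0]
    - [0,0,0]
    - [0,0,0]
    - [0,0,0]

```text
time: 20.25
position: [0.6104, 0.0369, 0.2601]
ee_rot: [[0.983, 0.184, -0.0], [0.184, -0.983, -0.0], [-0.0, 0.0, -1.0]]
ft_force: [0.1, -1.7, -5.5]
grip_width: 0.062
gripper_force: 40.0
```

Request:
carry_out:
  offset:
    - [-0.0035,0.0194,0.0015]
    - [-0.0035,0.0195,-0.0011]
    - [-0.0035,0.0192,-0.0038]
    - [0,0,0]
    - [0,0,0]
  turn:
    - [0,0,0]
    - [0,0,0]
    - [0,0,0]
    - [0,0,0]
    - [0,0,0]

```text
time: 20.75
position: [0.6, 0.0931, 0.2557]
ee_rot: [[0.983, 0.184, -0.001], [0.184, -0.983, -0.001], [-0.001, 0.0, -1.0]]
ft_force: [0.1, -2.8, -7.1]
grip_width: 0.055
gripper_force: 40.8
```

```bash
python3 - <<'E'
from h import *
s=bot.sense();print(s['time'],s['position'].round(4),s['ft_force'].round(1),s['grip_width'],s['gripper_force'],s['joint_pos'].round(0))
yaw=np.radians(10.3);ex=np.array([np.cos(yaw),np.sin(yaw),0]);ey=np.array([-ex[1],ex[0],0])
d=s['position']-np.array([.565,.1215,0]);print('head frame',d@ex,d@ey)
E
```

```text
20.75 [0.6    0.0931 0.2557] [ 0.1 -2.8 -7.1] 0.05515234831034358 40.81761247711256 [  7.  18. -25.  85.   8.  79. -98.]
head frame 0.029364572176546623 -0.03416366688955582
```

Request:
carry_out:
  offset:
    - [-0.0034,0.0186,-0.0065]
    - [-0.0033,0.0179,-0.0086]
    - [-0.0032,0.0174,-0.0104]
    - [-0.0029,0.0161,-0.013]
    - [0,0,0]
  turn:
    - [0,0,0]
    - [0,0,0]
    - [0,0,0]
    - [0,0,0]
    - [0,0,0]
  force: 58

```text
time: 21.25
position: [0.5871, 0.1618, 0.2158]
ee_rot: [[0.983, 0.183, -0.003], [0.183, -0.983, -0.003], [-0.003, 0.002, -1.0]]
ft_force: [1.3, -7.7, -6.9]
grip_width: 0.053
gripper_force: 58.6
```

Request:
carry_out:
  offset:
    - [-0.0026,0.0143,-0.0154]
    - [-0.0021,0.0115,-0.0179]
    - [0,0,0]
    - [0,0,0]
  turn:
    - [0,0,0]
    - [0,0,0]
    - [0,0,0]
    - [0,0,0]

```text
time: 21.65
position: [0.5839, 0.1845, 0.1837]
ee_rot: [[0.984, 0.179, -0.001], [0.179, -0.984, -0.005], [-0.002, 0.004, -1.0]]
ft_force: [0.7, -11.7, -4.6]
grip_width: 0.055
gripper_force: 60.5
```

```bash
python3 - <<'E'
from h import *
s=bot.sense();print(s['time'],s['position'].round(4),s['ft_force'].round(1),s['grip_width'],s['gripper_force'],s['joint_pos'].round(0))
yaw=np.radians(10.3);ex=np.array([np.cos(yaw),np.sin(yaw),0]);ey=np.array([-ex[1],ex[0],0])
d=s['position']-np.array([.565,.1215,0]);print('head frame',d@ex,d@ey)
snap('top','t4.png'); snap('scene','s4.png')
a=cv2.imread('pics/full_t4.png');b=cv2.imread('pics/full_s4.png')
def c(im,u0,v0,w,h,s): return cv2.resize(im[v0:v0+h,u0:u0+w],None,fx=s,fy=s,interpolation=cv2.INTER_CUBIC)
cv2.imwrite('pics/c6.png',np.hstack([c(a,170,150,78,110,5),c(b,250,120,78,110,5)]))
E
```

```text
21.65 [0.5839 0.1845 0.1837] [  0.7 -11.7  -4.6] 0.05546787288203513 60.455843741074204 [  -1.   22.  -27.   89.   11.   72. -109.]
head frame 0.029827009255583268 0.05863454709953486
```

View pics/c6.png

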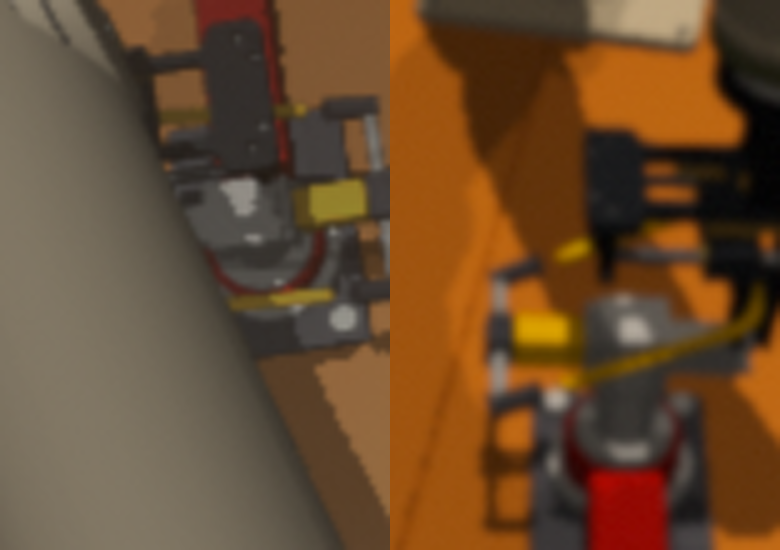

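Request:
carry_out:
  offset:
    - [-0.0013,0.007,-0.008]
    - [-0.0013,0.007,-0.01]
    - [-0.0009,0.005,-0.01]
    - [0,0,0]
    - [0,0,0]
  turn:
    - [0,0,0]
    - [0,0,0]
    - [0,0,0]
    - [0,0,0]
    - [0,0,0]

```text
time: 22.25
position: [0.5811, 0.2012, 0.1558]
ee_rot: [[0.984, 0.177, -0.0], [0.177, -0.984, -0.007], [-0.002, 0.007, -1.0]]
ft_force: [1.4, -16.9, -3.8]
grip_width: 0.05
gripper_force: 58.6
```

```bash
cat > st.py <<'E'
from h import *
s=bot.sense();print(s['time'],s['position'].round(4),s['ft_force'].round(1),round(s['grip_width'],3),s['gripper_force'])
yaw=np.radians(10.3);ex=np.array([np.cos(yaw),np.sin(yaw),0]);ey=np.array([-ex[1],ex[0],0])
d=s['position']-np.array([.565,.1215,0]);x,y,z=d@ex,d@ey,d[2]-.003
print('head frame',x,y,'bar z',z,'r',np.hypot(y+.0778,z-.1166),'tilt',s['ee_rot'].round(3).tolist())
E
python3 st.py
```

```text
22.25 [0.5811 0.2012 0.1558] [  1.4 -16.9  -3.8] 0.05 58.641360708279535
head frame 0.030142804653117968 0.07555885725122187 bar z 0.15282618899513475 r 0.15757942716773618 tilt [[0.984, 0.177, -0.0], [0.177, -0.984, -0.007], [-0.002, 0.007, -1.0]]
```

Request:
carry_out:
  offset:
    - [0,0,-0.008]
    - [0,0,-0.008]
    - [0,0,-0.006]
    - [0,0,0]
    - [0,0,0]
  turn:
    - [0,0,0]
    - [0,0,0]
    - [0,0,0]
    - [0,0,0]
    - [0,0,0]

```text
time: 22.75
position: [0.5815, 0.202, 0.1346]
ee_rot: [[0.984, 0.178, 0.001], [0.178, -0.984, -0.006], [-0.0, 0.006, -1.0]]
ft_force: [1.1, -15.3, -1.0]
grip_width: 0.054
gripper_force: 59.4
```

Request:
carry_out:
  offset:
    - [0,0,-0.004]
    - [0,0,-0.004]
    - [0,0,-0.001]
    - [0,0,0]
    - [0,0,0]
  turn:
    - [0,0,0]
    - [0,0,0]
    - [0,0,0]
    - [0,0,0]
    - [0,0,0]

```text
time: 23.25
position: [0.5816, 0.2023, 0.126]
ee_rot: [[0.984, 0.178, 0.001], [0.178, -0.984, -0.005], [0.0, 0.005, -1.0]]
ft_force: [1.1, -13.9, -0.1]
grip_width: 0.052
gripper_force: 61.1
```

```bash
python3 st.py
```

```text
23.25 [0.5816 0.2023 0.126 ] [  1.1 -13.9  -0.1] 0.052 61.10998529009521
head frame 0.030802321120041852 0.07652454635037202 bar z 0.12295442702782663 r 0.1544553150561679 tilt [[0.984, 0.178, 0.001], [0.178, -0.984, -0.005], [0.0, 0.005, -1.0]]
```

Request:
carry_out:
  offset:
    - [0,0,-0.0015]
    - [0,0,0]
    - [0,0,0]
  turn:
    - [0,0,0]
    - [0,0,0]
    - [0,0,0]

```text
time: 23.55
position: [0.5817, 0.2023, 0.1246]
ee_rot: [[0.984, 0.178, 0.002], [0.178, -0.984, -0.005], [0.001, 0.005, -1.0]]
ft_force: [1.3, -14.8, -0.2]
grip_width: 0.051
gripper_force: 61.1
```

Request:
carry_out:
  offset:
    - [0,0,-0.0015]
    - [0,0,0]
    - [0,0,0]
  turn:
    - [0,0,0]
    - [0,0,0]
    - [0,0,0]

```text
time: 23.85
position: [0.5817, 0.2023, 0.1231]
ee_rot: [[0.984, 0.178, 0.002], [0.178, -0.984, -0.005], [0.001, 0.005, -1.0]]
ft_force: [1.4, -13.5, 0.4]
grip_width: 0.055
gripper_force: 60.4
```

Request:
carry_out:
  offset:
    - [0,0,-0.0015]
    - [0,0,0]
    - [0,0,0]
  turn:
    - [0,0,0]
    - [0,0,0]
    - [0,0,0]

```text
time: 24.15
position: [0.5817, 0.2024, 0.1217]
ee_rot: [[0.984, 0.178, 0.002], [0.178, -0.984, -0.005], [0.001, 0.005, -1.0]]
ft_force: [1.1, -13.8, 0.6]
grip_width: 0.051
gripper_force: 60.4
```

Request:
carry_out:
  offset:
    - [0,0,-0.0015]
    - [0,0,0]
    - [0,0,0]
  turn:
    - [0,0,0]
    - [0,0,0]
    - [0,0,0]

```text
time: 24.45
position: [0.5818, 0.2024, 0.1202]
ee_rot: [[0.984, 0.178, 0.002], [0.178, -0.984, -0.005], [0.001, 0.005, -1.0]]
ft_force: [1.1, -15.0, 1.6]
grip_width: 0.054
gripper_force: 60.3
```

Request:
carry_out:
  offset:
    - [0,0,-0.0015]
    - [0,0,0]
    - [0,0,0]
  turn:
    - [0,0,0]
    - [0,0,0]
    - [0,0,0]

```text
time: 24.75
position: [0.5818, 0.2024, 0.1187]
ee_rot: [[0.984, 0.178, 0.002], [0.178, -0.984, -0.005], [0.001, 0.005, -1.0]]
ft_force: [1.0, -14.5, 1.6]
grip_width: 0.05
gripper_force: 59.7
```

Request:
carry_out:
  offset:
    - [0,0,0.004]
    - [0,0,0.0027]
    - [0,0,0]
    - [0,0,0]
  turn:
    - [0,0,0]
    - [0,0,0]
    - [0,0,0]
    - [0,0,0]

```text
time: 25.15
position: [0.5817, 0.2023, 0.1254]
ee_rot: [[0.984, 0.178, 0.002], [0.178, -0.984, -0.005], [0.001, 0.005, -1.0]]
ft_force: [1.6, -13.5, 0.6]
grip_width: 0.055
gripper_force: 59.8
```

Request:
carry_out:
  offset:
    - [0.0004,-0.002,0]
    - [0.0004,-0.002,0]
    - [0.0002,-0.001,0]
    - [0,0,0]
    - [0,0,0]
  turn:
    - [0,0,0]
    - [0,0,0]
    - [0,0,0]
    - [0,0,0]
    - [0,0,0]

```text
time: 25.65
position: [0.5824, 0.1989, 0.1255]
ee_rot: [[0.984, 0.179, 0.002], [0.179, -0.984, -0.003], [0.001, 0.004, -1.0]]
ft_force: [0.7, -9.6, 0.1]
grip_width: 0.054
gripper_force: 59.9
```

Request:
carry_out:
  offset:
    - [0.0004,-0.002,0]
    - [0.0002,-0.001,0]
    - [0,0,0]
    - [0,0,0]
  turn:
    - [0,0,0]
    - [0,0,0]
    - [0,0,0]
    - [0,0,0]

```text
time: 26.05
position: [0.5821, 0.1985, 0.1252]
ee_rot: [[0.983, 0.182, 0.001], [0.182, -0.983, -0.001], [0.001, 0.001, -1.0]]
ft_force: [1.4, -5.1, 0.0]
grip_width: 0.052
gripper_force: 59.9
```

```bash
python3 st.py
```

```text
26.05 [0.5821 0.1985 0.1252] [ 1.4 -5.1  0. ] 0.052 59.87862761132419
head frame 0.03058484519542442 0.07266611807726148 bar z 0.12219124316165594 r 0.15056996609328552 tilt [[0.983, 0.182, 0.001], [0.182, -0.983, -0.001], [0.001, 0.001, -1.0]]
```

```bash
python3 - <<'E'
from h import *
np.set_printoptions(precision=2,suppress=True)
a=grab_frame('scene')[:,:,::-1].copy(); cv2.imwrite('pics/full_s5.png',a)
hsv=cv2.cvtColor(a,cv2.COLOR_BGR2HSV).astype(int)
yaw=np.radians(10.3);ex=np.array([np.cos(yaw),np.sin(yaw),0]);ey=np.array([-ex[1],ex[0],0]);ez=np.array([0,0,1.])
c=np.array([.565,.1215,0])
for y in(-.03,-.01,.01,.03,.045,.055):
    p=[proj('scene',c+.052*ex+y*ey+z*ez) for z in(.1166,.1206,.1246)]
    u=int(round(p[1][0]));v=int(round(p[1][1]))
    print(y,'pred rows z=.1166/.1206/.1246',[round(float(q[1]),1) for q in p],'u',u)
    print('   v0',v-5,[(tuple(hsv[r,u])) for r in range(v-5,v+6)] if y in(-.01,.045) else [int(hsv[r,u,0]) for r in range(v-5,v+6)], [int(a[r,u,2])-int(a[r,u,0]) for r in range(v-5,v+6)])
o=np.hstack([cv2.resize(a[150:220,260:345],None,fx=9,fy=8.5,interpolation=cv2.INTER_CUBIC)]);cv2.imwrite('pics/c7.png',o)
E
```

```text
-0.03 pred rows z=.1166/.1206/.1246 [202.9, 202.0, 201.0] u 288
   v0 197 [13, 13, 18, 23, 23, 22, 19, 16, 14, 13, 9] [103, 85, 90, 150, 174, 141, 66, 23, 13, 14, 19]
-0.01 pred rows z=.1166/.1206/.1246 [203.1, 202.2, 201.2] u 295
   v0 197 [(np.int64(15), np.int64(31), np.int64(49)), (np.int64(15), np.int64(65), np.int64(55)), (np.int64(19), np.int64(144), np.int64(69)), (np.int64(20), np.int64(215), np.int64(89)), (np.int64(21), np.int64(247), np.int64(93)), (np.int64(20), np.int64(199), np.int64(78)), (np.int64(19), np.int64(117), np.int64(59)), (np.int64(18), np.int64(51), np.int64(50)), (np.int64(17), np.int64(36), np.int64(49)), (np.int64(15), np.int64(31), np.int64(49)), (np.int64(17), np.int64(36), np.int64(49))] [6, 14, 39, 75, 90, 61, 27, 10, 7, 6, 7]
0.01 pred rows z=.1166/.1206/.1246 [203.3, 202.3, 201.4] u 302
   v0 197 [15, 17, 18, 20, 20, 19, 17, 15, 19, 17, 16] [8, 20, 52, 89, 86, 47, 19, 10, 8, 9, 13]
0.03 pred rows z=.1166/.1206/.1246 [203.4, 202.5, 201.5] u 309
   v0 197 [14, 15, 19, 20, 20, 19, 17, 3, 178, 2, 0] [82, 74, 78, 91, 78, 42, 18, 10, 11, 15, 16]
0.045 pred rows z=.1166/.1206/.1246 [203.6, 202.6, 201.6] u 315
   v0 198 [(np.int64(16), np.int64(242), np.int64(100)), (np.int64(19), np.int64(255), np.int64(102)), (np.int64(20), np.int64(255), np.int64(101)), (np.int64(19), np.int64(255), np.int64(96)), (np.int64(17), np.int64(244), np.int64(93)), (np.int64(14), np.int64(226), np.int64(98)), (np.int64(14), np.int64(225), np.int64(101)), (np.int64(14), np.int64(225), np.int64(101)), (np.int64(14), np.int64(222), np.int64(100)), (np.int64(14), np.int64(222), np.int64(100)), (np.int64(14), np.int64(222), np.int64(100))] [95, 102, 101, 96, 89, 87, 89, 89, 87, 87, 87]
0.055 pred rows z=.1166/.1206/.1246 [203.6, 202.7, 201.7] u 318
   v0 198 [17, 19, 20, 19, 16, 14, 14, 14, 14, 14, 14] [94, 101, 101, 95, 87, 88, 88, 88, 89, 89, 88]
```

View pics/c7.png

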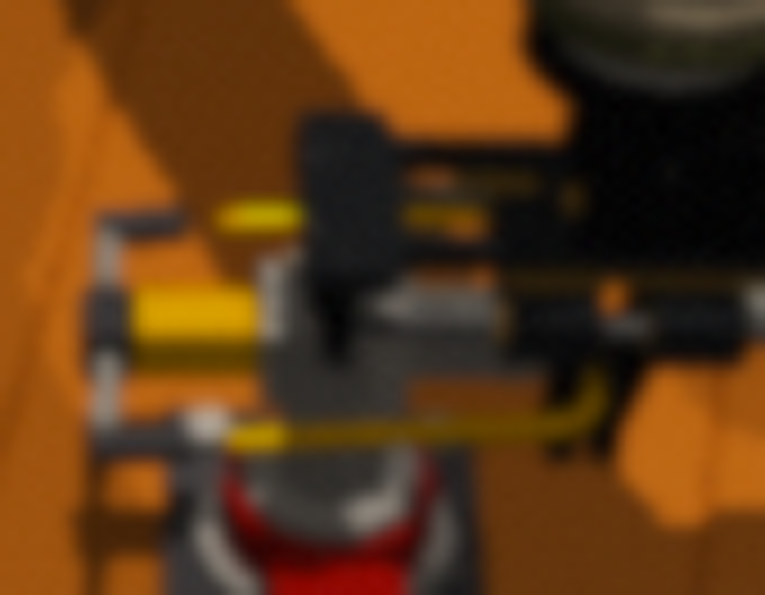

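The crop shows the near loop arm sloping up towards the bar (row 437 at px 230, up to about 425 at px 560). So the bar is some 5 mm too high and is resting on the upper lip. I'll stretch, go lower and let it in again.

Request:
carry_out:
  offset:
    - [-0.0006,0.004,0]
    - [-0.0008,0.004,0]
    - [0,0,-0.0035]
    - [0,0,-0.003]
    - [0,0,0]
  turn:
    - [0,0,0]
    - [0,0,0]
    - [0,0,0]
    - [0,0,0]
    - [0,0,0]

```text
time: 26.6
position: [0.5811, 0.2032, 0.1179]
ee_rot: [[0.984, 0.179, 0.0], [0.179, -0.984, -0.005], [-0.0, 0.005, -1.0]]
ft_force: [1.2, -15.0, 1.9]
grip_width: 0.051
gripper_force: 59.7
```

Request:
carry_out:
  offset:
    - [0,0,0]
    - [0.0004,-0.002,0]
    - [0.0004,-0.002,0]
    - [0.0002,-0.001,0]
    - [0,0,0]
  turn:
    - [0,0,0]
    - [0,0,0]
    - [0,0,0]
    - [0,0,0]
    - [0,0,0]

```text
time: 27.1
position: [0.5819, 0.1992, 0.1183]
ee_rot: [[0.984, 0.18, 0.001], [0.18, -0.984, -0.004], [0.0, 0.004, -1.0]]
ft_force: [1.2, -11.1, 0.2]
grip_width: 0.05
gripper_force: 59.7
```

Request:
carry_out:
  offset:
    - [0.0004,-0.002,0]
    - [0.0002,-0.001,0]
    - [0,0,0]
    - [0,0,0]
  turn:
    - [0,0,0]
    - [0,0,0]
    - [0,0,0]
    - [0,0,0]

```text
time: 27.5
position: [0.5823, 0.1977, 0.1186]
ee_rot: [[0.983, 0.181, 0.001], [0.181, -0.983, -0.002], [0.001, 0.002, -1.0]]
ft_force: [0.3, -7.9, 1.2]
grip_width: 0.052
gripper_force: 59.7
```

```bash
python3 st.py
```

```text
27.5 [0.5823 0.1977 0.1186] [ 0.3 -7.9  1.2] 0.052 59.72573119215667
head frame 0.030696921289291988 0.07192016110349397 bar z 0.11558178617408466 r 0.14972362338739825 tilt [[0.983, 0.181, 0.001], [0.181, -0.983, -0.002], [0.001, 0.002, -1.0]]
```

Request:
carry_out:
  offset:
    - [0.0002,-0.001,0]
    - [0.0002,-0.001,0]
    - [0,0,0]
    - [0,0,0]
  turn:
    - [0,0,0]
    - [0,0,0]
    - [0,0,0]
    - [0,0,0]

```text
time: 27.9
position: [0.5828, 0.1956, 0.1185]
ee_rot: [[0.983, 0.181, 0.001], [0.181, -0.983, -0.002], [0.001, 0.002, -1.0]]
ft_force: [0.9, -7.8, 0.6]
grip_width: 0.048
gripper_force: 59.8
```

Request:
carry_out:
  offset:
    - [0.0003,-0.0015,0]
    - [0.0003,-0.0015,0]
    - [0,0,0]
    - [0,0,0]
  turn:
    - [0,0,0]
    - [0,0,0]
    - [0,0,0]
    - [0,0,0]

```text
time: 28.3
position: [0.5833, 0.193, 0.1186]
ee_rot: [[0.983, 0.181, 0.001], [0.181, -0.983, -0.002], [0.001, 0.002, -1.0]]
ft_force: [1.0, -6.3, 1.2]
grip_width: 0.05
gripper_force: 59.8
```

Request:
carry_out:
  offset:
    - [0.0003,-0.0015,0]
    - [0,0,0]
    - [0,0,0]
    - [0,0,0]
  turn:
    - [0,0,0]
    - [0,0,0]
    - [0,0,0]
    - [0,0,0]

```text
time: 28.7
position: [0.5835, 0.1919, 0.1187]
ee_rot: [[0.983, 0.182, 0.001], [0.182, -0.983, -0.001], [0.001, 0.001, -1.0]]
ft_force: [0.2, -6.2, 1.1]
grip_width: 0.055
gripper_force: 59.8
```

Request:
carry_out:
  offset:
    - [0,0,0]
    - [0,0,0]
    - [0,0,0]
    - [0,0,0]
    - [0,0,0]
  turn:
    - [0,0,0]
    - [0,0,0]
    - [0,0,0]
    - [0,0,0]
    - [0,0,0]
  gripper: 0.75

```text
time: 29.2
position: [0.5826, 0.1939, 0.1182]
ee_rot: [[0.983, 0.184, 0.0], [0.184, -0.983, 0.001], [0.0, -0.001, -1.0]]
ft_force: [-0.4, -0.1, -0.1]
grip_width: 0.248
gripper_force: 0.0
```

Request:
carry_out:
  offset:
    - [0,0,0.005]
    - [0,0,0.015]
    - [0,0,0.03]
    - [0,0,0.04]
    - [0,0,0.04]
  turn:
    - [0,0,0]
    - [0,0,0]
    - [0,0,0]
    - [0,0,0]
    - [0,0,0]

```text
time: 29.7
position: [0.5824, 0.1934, 0.2508]
ee_rot: [[0.983, 0.184, 0.001], [0.184, -0.983, 0.0], [0.001, -0.0, -1.0]]
ft_force: [1.1, 0.6, -0.0]
grip_width: 0.256
gripper_force: 0.0
```

Request:
carry_out:
  offset:
    - [0,-0.03,0.03]
    - [0,-0.045,0]
    - [0,-0.045,0]
    - [0,-0.045,0]
    - [0,-0.045,0]
  turn:
    - [0,0,0]
    - [0,0,0]
    - [0,0,0]
    - [0,0,0]
    - [0,0,0]

```text
time: 30.2
position: [0.5824, -0.0183, 0.2798]
ee_rot: [[0.983, 0.184, 0.002], [0.184, -0.983, -0.0], [0.002, 0.0, -1.0]]
ft_force: [1.4, -0.1, 0.2]
grip_width: 0.247
gripper_force: 0.0
```

```bash
python3 - <<'E'
from h import *
a=grab_frame('scene')[:,:,::-1].copy(); t=grab_frame('top')[:,:,::-1].copy()
cv2.imwrite('pics/full_s6.png',a);cv2.imwrite('pics/full_t6.png',t)
yaw=np.radians(10.3);ex=np.array([np.cos(yaw),np.sin(yaw),0]);ey=np.array([-ex[1],ex[0],0]);ez=np.array([0,0,1.])
c=np.array([.565,.1215,0])
def yel(im,u,v0,v1):  # yellow centroid row in a column by hue
    h=cv2.cvtColor(im,cv2.COLOR_BGR2HSV)[v0:v1,u].astype(float); w=np.clip(h[:,0]-16,0,8)*(h[:,0]<35)*(h[:,1]>90); return round(float((w*np.arange(v0,v1)).sum()/max(w.sum(),1e-6)),2)
for cam,im in(('scene',a),('top',t)):
    for s in(-.052,.052):
        print(cam,s,[(y,round(float(proj(cam,c+s*ex+y*ey+(.1166+.045*(y+.076))*ez)[1]),1),yel(im,int(round(proj(cam,c+s*ex+y*ey+.12*ez)[0])),int(proj(cam,c+s*ex+y*ey+.12*ez)[1])-5,int(proj(cam,c+s*ex+y*ey+.12*ez)[1])+6)) for y in(-.03,-.01,.01,.03,.05)])
    # bar: yellow columns along rows
    for x in(-.03,-.02,.02,.03):
        p=proj(cam,c+x*ex+.0655*ey+.123*ez);v=int(round(p[1]));u=int(p[0])
        h=cv2.cvtColor(im,cv2.COLOR_BGR2HSV)[v,u-6:u+7].astype(int);print(cam,x,'bar pred u',round(float(p[0]),1),'hue from',u-6,h[:,0].tolist(),'val',h[:,2].tolist())
E
```

```text
scene -0.052 [(-0.03, 176.6, 175.8), (-0.01, 176.5, 175.58), (0.01, 176.4, 175.33), (0.03, 176.3, 175.1), (0.05, 176.2, 174.96)]
scene 0.052 [(-0.03, 202.5, 201.88), (-0.01, 202.4, 201.33), (0.01, 202.3, 201.1), (0.03, 202.3, 201.13), (0.05, 202.2, 200.96)]
scene -0.03 bar pred u 319.8 hue from 313 [15, 14, 14, 14, 15, 18, 22, 24, 22, 19, 15, 15, 15] val [185, 184, 185, 184, 182, 182, 195, 202, 197, 189, 186, 185, 185]
scene -0.02 bar pred u 320.1 hue from 314 [14, 13, 14, 15, 15, 19, 22, 20, 17, 14, 14, 15, 15] val [174, 175, 176, 176, 174, 174, 180, 185, 185, 183, 185, 184, 185]
scene 0.02 bar pred u 321.3 hue from 315 [13, 13, 13, 13, 16, 21, 24, 24, 22, 17, 15, 15, 15] val [138, 137, 139, 139, 146, 164, 191, 200, 191, 185, 185, 186, 186]
scene 0.03 bar pred u 321.6 hue from 315 [15, 15, 15, 15, 15, 19, 23, 24, 22, 18, 15, 15, 14] val [183, 184, 184, 183, 177, 176, 191, 199, 190, 183, 184, 186, 186]
top -0.052 [(-0.03, 210.2, 210.0), (-0.01, 211.3, 211.0), (0.01, 212.4, 211.96), (0.03, 213.4, 212.91), (0.05, 214.5, 214.1)]
top 0.052 [(-0.03, 174.1, 173.68), (-0.01, 175.1, 174.67), (0.01, 176.1, 175.67), (0.03, 177.2, 176.88), (0.05, 178.2, 177.8)]
top -0.03 bar pred u 196.7 hue from 190 [14, 14, 14, 14, 14, 16, 23, 27, 23, 16, 14, 14, 14] val [139, 139, 139, 140, 140, 138, 142, 142, 129, 137, 140, 141, 141]
top -0.02 bar pred u 196.3 hue from 190 [14, 14, 14, 14, 14, 19, 26, 24, 19, 14, 14, 14, 14] val [140, 139, 140, 140, 139, 136, 142, 141, 118, 133, 139, 140, 136]
top 0.02 bar pred u 194.6 hue from 188 [14, 14, 14, 14, 14, 17, 25, 25, 20, 15, 14, 14, 15] val [138, 138, 139, 138, 137, 127, 139, 141, 125, 133, 138, 139, 139]
top 0.03 bar pred u 194.1 hue from 188 [14, 14, 14, 14, 15, 19, 27, 24, 18, 14, 14, 14, 14] val [138, 138, 137, 137, 137, 138, 142, 141, 125, 134, 138, 139, 138]
```

```bash
python3 -c "
from plant import bot
print(bot.job_done())"
```

```text
the job is handed in; nothing more can be done
None
```

The lock pin is fully home in the tow pin, its loop measures as snapped into the notch in both cameras' final images, and the job was handed in at about 30 s; no verdict came back.

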